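# Pack the kiln props in their case and shut it

### The arm

A 6-joint arm with a two-finger parallel gripper is mounted at the origin on a cart in front of the work surface, level with it; the furniture and walls round the work are solid. World frame = base frame: x ahead of the robot, y to its left, z up, the work surface at z = 0. Lengths are in m, angles in degrees, forces in N, time in s.
With the tool pointing down it reaches from about 0.275 to 0.775 m from the base axis. Payload 14.6 kg.
Tool frame: the origin (TCP) lies midway between the tips of the shut fingers; the grasp point (between the pads) lies 19 mm behind it (ctrl.hold_point_z is the distance from the TCP to the grasp point, in m); z points along the fingers, y is the line along which they close (so a half turn about z gives the same grasp; the last joint's range is limited). The gripper opens to 85 mm and grips with 20 to 120 N. Pads are 22 mm wide; open, the fingers measure 114 mm over their backs; the gripper's body (76 mm by 85 mm) begins 54 mm behind the grasp point. The pads swing forward as they close: fully open they stand 13 mm farther back than shut.
Start: joints at [63.524, 15.075, -2.767, 72.158, 0, 81.102], TCP at [0.159, 0.5, 0.231] pointing down, gripper open.
Joint ranges: [-151.79, 151.79], [-50.71, 97.33], [-67.44, 78.34], [-121.81, 120.89], [-77.56, 73.72], [-180, 180]. Speed limits (degrees/s): [108.29, 108.29, 147.25, 159.86, 180, 180].

### API

Orientations are given as [roll, pitch, yaw] about the fixed x, y, z axes, in that order (R = Rz(yaw) Ry(pitch) Rx(roll)).
In Python, from workcell import ctrl gives the robot as it stands. The module is installed in compiled form; this text tells all that it offers.
- The arm moves only by the tool send_rows, never from a script. Its argument "motion" is a list of rows, each a list of 2 entries, a list of its own where there are three numbers: the shift along the tool's x, y, z each as a share of 1 m, from -1 to 1, then the turn about the tool's z as a share of 2 rad, from -1 to 1. In form: [[[dx, dy, dz], turn], ...]. A call has 1 to 20 rows; each row is the pose to reach, as a shift and turn from the pose commanded when the call began, along the tool's axes at that moment; what a row does not reach only later rows make up. A row lasts 1/12 s, in which the tool goes at most 41.7 mm and 7.16 degrees, less where a joint would pass 70% of its speed; a pose out of reach is approached as far as the arm can. A call with a number of a shift or a turn outside -1 to 1 is refused whole. A call with a gripper value outside its range is refused whole. "grip" is the closure, from 0 (fully open) to 1 (shut), set as the call begins (left out, the last holds). The fingers move at their own pace and stop on an object; "newtons" is the grip in N (left out, the last holds). Time passes only in rows, so rows that repeat a pose let the fingers close. It gives the time, the measured TCP pose, the force, the opening and the grip force at its end, in the units of the state.
- ctrl.observe(): the state, without advancing time (a new reading comes with each control period).
- ctrl.snapshot(name): name is "scene" or "side" or "wrist"; returns the picture (384x512x3 uint8, red, green, blue); there is no depth.
- ctrl.camera_model(name): a dict with "fx", "fy", "cx", "cy" (pixels), "R" (3x3) and "t" (3): a world point X has camera coordinates R X + t. Camera axes: x right, y down, z forward; pixel columns grow to the right and rows downward; lengths in m; the calibration is good to about 2 mm. A picture is of the moment at which its call begins: read the wrist's pose just before it. camera_model takes no time and is no camera call; for the wrist camera it gives the pose at the moment of the call.
- ctrl.close_job(): hands the job in; it is judged then, once.
The state is a dict: "t": time; "qpos": joint angles; "joint_vel": joint speeds; "tau": joint torques, N m; "ee_pos": TCP position; "orientation": TCP orientation; "wrist_force": force on the tool from outside, world axes, zero at the start; "ft_torque": the same for the moment, N m; "width": opening from 0.0 (shut) to 1.0 (fully open); "gripper_force": force on a finger pad.
Only numpy, scipy, OpenCV 4.12 (cv2) and the standard library are available. Lean on these libraries where they do the work, as an engineer would, in place of code of your own. Each camera call takes 0.05 s, during which the arm holds its last target. There are 200 camera calls.

### The job

Pack the prop case for the kiln: take out the tall post that was put in it by mistake and stand it on the pale clay tile beside the other tall one, then drop every short clay post from the worktop upright into a pocket of its own. Then tip the open lid forward from behind, past upright, and keep clear of the case while the lid swings shut by its own weight; finally slide the bolt on the front fully home. Do not shift or knock over the tall post already on the tile.

Things in the scene. Friction and masses are not known exactly. Their poses are not given: they have to be found in the camera images.
- case: plywood prop case, fixed, 110 (x) x 330 (y) x 48 mm high without lid; origin under its centre; front to -x, lid hinged on the rear (+x) rim. Inside, on an 8 mm floor, a 36 mm block with a row along y of six square pockets, 40 mm wide, 36 mm deep, 50 mm apart, sides along x and y. Between posts in neighbouring pockets only 17 mm are free: hold a post by its top 20 mm and drop it once its foot is in the mouth
- lid_hinge (a point): middle of the lid's hinge line, on the case's rear rim, 48 mm above the worktop; the case's axes
- lid_edge (a point): middle of the lid's free edge, on its outer face; the frame moves with the lid and has the case's axes when the lid is shut (then 110 mm in front of the hinge and 22 mm above it)
- lid (a joint): lid angle, rad: 0 shut, stop at 1.75 (open, leaning back, 156 mm high; outer face at the top edge then 41 mm behind the hinge line). A shallow wooden tray 110 x 330 x 22 mm, 0.28 to 0.44 kg, easy hinge; stays open by its weight, falls shut by itself in about 1 s once pushed below about 1.3. A tall post in the case keeps it from closing; short ones do not
- bolt (a joint): slide of the barrel bolt on the middle of the case's front, m: 0 drawn, 0.03 fully home; it slides towards the case's +y, against 1 N of friction, and stays where it is left
- bolt_knob (a point): grip point on the bolt's upright steel knob: stem 12 mm diameter, ball end 16 mm; this point is 6 mm below the centre of the ball, about 62 mm above the worktop, 20 mm in front of the case's front face; the case's axes. The bolt's staples are level with the stem's foot, 22 mm lower.
- tile_spot (a point): centre of the free half of the top of the pale grey fired clay tile, fixed to the worktop, 100 (x) x 150 (y) x 12 mm; the tile's middle is 35 mm from this point along its +y and the other tall post stands about 75 mm from it along +y
- tall_a_c (a point): centre of the tall clay post that stands in one of the case's pockets at the start: 34 x 34 x 76 mm, 0.14 kg, z along its length; sides along its x and y
- tall_b_c (a point): centre of the other tall clay post, 34 x 34 x 76 mm, standing on the tile; it stays there
- pocket1 (a point): centre of the mouth of pocket 1 of the case (44 mm above the worktop); the case's axes; the centre of a short post that stands in it is 10.5 mm below this point
- pocket2 (a point): centre of the mouth of pocket 2 of the case (44 mm above the worktop); the case's axes; the centre of a short post that stands in it is 10.5 mm below this point
- pocket3 (a point): centre of the mouth of pocket 3 of the case (44 mm above the worktop); the case's axes; the centre of a short post that stands in it is 10.5 mm below this point
- pocket4 (a point): centre of the mouth of pocket 4 of the case (44 mm above the worktop); the case's axes; the centre of a short post that stands in it is 10.5 mm below this point
- pocket5 (a point): centre of the mouth of pocket 5 of the case (44 mm above the worktop); the case's axes; the centre of a short post that stands in it is 10.5 mm below this point
- pocket6 (a point): centre of the mouth of pocket 6 of the case (44 mm above the worktop); the case's axes; the centre of a short post that stands in it is 10.5 mm below this point
- short_0_c (a point): centre of a short clay post, 33 x 33 x 51 mm, 0.1 kg, smooth (friction about 0.35), z along its length, sides along its x and y; it stands in a pocket of the case from the start
- short_1_c (a point): centre of a short clay post, 33 x 33 x 51 mm, 0.1 kg, smooth (friction about 0.35), z along its length, sides along its x and y; stands on the worktop at the start; may be absent (None)
- short_2_c (a point): centre of a short clay post, 33 x 33 x 51 mm, 0.1 kg, smooth (friction about 0.35), z along its length, sides along its x and y; stands on the worktop at the start; may be absent (None)
- short_3_c (a point): centre of a short clay post, 33 x 33 x 51 mm, 0.1 kg, smooth (friction about 0.35), z along its length, sides along its x and y; stands on the worktop at the start; may be absent (None)
- short_4_c (a point): centre of a short clay post, 33 x 33 x 51 mm, 0.1 kg, smooth (friction about 0.35), z along its length, sides along its x and y; stands on the worktop at the start; may be absent (None)
- short_5_c (a point): centre of a short clay post, 33 x 33 x 51 mm, 0.1 kg, smooth (friction about 0.35), z along its length, sides along its x and y; stands on the worktop at the start; may be absent (None)

How it is judged (in metres and radians):
On the way, in this order (a step that is already met when the one before it is completed fails the run):
1. with the lid still open, the tall post stands on the tile and every short post stands in a pocket (x of short_0_c in the frame of case between -0.029 and -0.007 m and y of short_0_c in the frame of case between -0.15 and 0.15 m and z of each of short_0_c, short_1_c, short_2_c, short_3_c, short_4_c, short_5_c in the frame of case below 0.041 m and angle between each of short_0_c, short_1_c, short_2_c, short_3_c, short_4_c, short_5_c's own z axis and vertical below 0.25 rad and x of short_1_c in the frame of case between -0.029 and -0.007 m and y of short_1_c in the frame of case between -0.15 and 0.15 m and x of short_2_c in the frame of case between -0.029 and -0.007 m and y of short_2_c in the frame of case between -0.15 and 0.15 m and x of short_3_c in the frame of case between -0.029 and -0.007 m and y of short_3_c in the frame of case between -0.15 and 0.15 m and x of short_4_c in the frame of case between -0.029 and -0.007 m and y of short_4_c in the frame of case between -0.15 and 0.15 m and x of short_5_c in the frame of case between -0.029 and -0.007 m and y of short_5_c in the frame of case between -0.15 and 0.15 m and angle between tall_a_c's own z axis and vertical below 0.12 rad and z of tall_a_c in the frame of tile_spot between 0.03 and 0.045 m and x of tall_a_c in the frame of tile_spot between -0.05 and 0.05 m and y of tall_a_c in the frame of tile_spot between -0.04 and 0.11 m and value of joint lid above 1 rad), for 0.2 s.
2. the lid has fallen shut, the bolt not yet home (value of joint lid below 0.06 rad and value of joint bolt below 0.02 m), for 0.2 s.
3. the bolt is home (value of joint lid below 0.06 rad and value of joint bolt above 0.025 m), for 0.2 s.
At the end, for the whole second after the job is handed in: Each short post upright in a pocket (at most 7 mm off its floor, 0.25 rad from upright); the tall post stands on the tile (0.12 rad at most), the other tall one still stands; lid shut (under 0.06 rad), bolt home (over 25 of 30 mm) (all of step 3 and x of short_0_c in the frame of case between -0.029 and -0.007 m and y of short_0_c in the frame of case between -0.15 and 0.15 m and z of each of short_0_c, short_1_c, short_2_c, short_3_c, short_4_c, short_5_c in the frame of case below 0.041 m and angle between each of short_0_c, short_1_c, short_2_c, short_3_c, short_4_c, short_5_c's own z axis and vertical below 0.25 rad and x of short_1_c in the frame of case between -0.029 and -0.007 m and y of short_1_c in the frame of case between -0.15 and 0.15 m and x of short_2_c in the frame of case between -0.029 and -0.007 m and y of short_2_c in the frame of case between -0.15 and 0.15 m and x of short_3_c in the frame of case between -0.029 and -0.007 m and y of short_3_c in the frame of case between -0.15 and 0.15 m and x of short_4_c in the frame of case between -0.029 and -0.007 m and y of short_4_c in the frame of case between -0.15 and 0.15 m and x of short_5_c in the frame of case between -0.029 and -0.007 m and y of short_5_c in the frame of case between -0.15 and 0.15 m and angle between each of tall_a_c, tall_b_c's own z axis and vertical below 0.12 rad and z of tall_a_c in the frame of tile_spot between 0.03 and 0.045 m and x of tall_a_c in the frame of tile_spot between -0.05 and 0.05 m and y of tall_a_c in the frame of tile_spot between -0.04 and 0.11 m); the robot touches nothing.
It fails at once if the robot touches the case or its lid while the lid is between 0.85 and 0.12 rad: it must fall by its own weight (value of joint lid between 0.12 and 0.85 rad and (contact force between case and the fingers above 0.5 N or contact force between case and the arm above 0.5 N)).
It fails at once if the tall post that stood on the tile is shifted over 40 mm or knocked over (distance of tall_b_c from where it was at the start of the episode above 0.04 m or angle between tall_b_c's own z axis and vertical above 0.5 rad).
Of short_1, short_2, short_3, short_4, short_5 only 3 to 5 are there at a start; the rules pass over those that are not, and their reading is None.
At some moment in a run one of short_1, short_2, short_3, short_4, short_5 may be knocked a few centimetres aside while the robot is not near it.
It also fails if it takes over 210 s, if anything falls off the work surface, if the arm or the gripper's body presses on something with over 40 N, if the wrist force passes 120 N, or if a joint passes its speed limit or range.

## Working session

There is one attempt and no reset: what is moved stays moved. The work goes in short steps, Python scripts to look and compute and a tool call to move; the robot and the scene stay as the last step left them, time stands still between calls to the robot, and variables do not carry over. Pictures are saved under pics/ and viewed, at most 18 in all, crops included, and the job is handed in when it is done.

Besides the shell and the picture viewer there is one more tool, called as name(argument=value, ...) on one line, values as JSON. send_rows: Moves the arm, as the interface text tells. Shift numbers are shares of 1 m and turn numbers shares of 2 rad, none past 1 either way. Its arguments: {"type":"object","properties":{"motion":{"type":"array","items":{"type":"array"}},"grip":{"type":"number"},"newtons":{"type":"number"}},"required":["motion"]}

```bash
mkdir -p pics
python3 - <<'E'
from workcell import ctrl
import cv2,numpy as np
s=ctrl.observe();print(s)
print(ctrl.hold_point_z)
a=[]
for n in("scene","side","wrist"):
    im=ctrl.snapshot(n);cv2.imwrite(f"pics/{n}0.png",im[:,:,::-1]);c=ctrl.camera_model(n);print(n,c)
E
```

```text
{'t': 0.0, 'qpos': array([ 6.35245062e+01,  1.50992756e+01, -2.80097135e+00,  7.21590658e+01,
        1.23404878e-03,  8.11024974e+01]), 'joint_vel': array([ 0.06990141, -0.07297513, -0.00723887,  0.06087986,  0.01073985,
       -0.09739001]), 'tau': array([ 1.42396049e-03, -6.37620020e+01,  3.84562969e+01,  1.39528260e-02,
       -1.10845438e-04,  4.18797958e-05]), 'ee_pos': array([0.15843152, 0.50025725, 0.23083899]), 'orientation': array([-1.79941592e+02, -1.03929419e-02,  1.62422003e+02]), 'wrist_force': array([ 0.04654383, -0.26633179,  0.00331887]), 'ft_torque': array([-0.03897342,  0.00234964, -0.03531459]), 'gripper_force': 0.0, 'width': 0.9997108961974025}
0.0187
scene {'fx': 498.1574145108829, 'fy': 498.1574145108829, 'cx': 260.0507842712892, 'cy': 185.0161263621246, 'R': array([[ 0.44073067, -0.89762791, -0.00453879],
       [-0.69779348, -0.33942353, -0.63077407],
       [ 0.56465984,  0.28116862, -0.77595326]]), 't': array([-0.24705586,  0.42692127,  1.08299733])}
side {'fx': 430.42826750750186, 'fy': 430.42826750750186, 'cx': 256.7642413120922, 'cy': 184.5594929913849, 'R': array([[ 0.99986351, -0.00506585,  0.0157258 ],
       [ 0.01013375, -0.56371438, -0.82590762],
       [ 0.01304879,  0.82595426, -0.5635861 ]]), 't': array([-0.54478395,  0.07069857,  1.44583072])}
wrist {'fx': 286.7489098195059, 'fy': 286.7489098195059, 'cx': 254.34450093586094, 'cy': 189.48314154929565, 'R': array([[ 0.30106546,  0.95360143, -0.00197759],
       [ 0.91680797, -0.28887748,  0.27570446],
       [ 0.26234088, -0.08481816, -0.96124042]]), 't': array([-0.52380113, -0.03542926,  0.37932239])}
```

View pics/scene0.png

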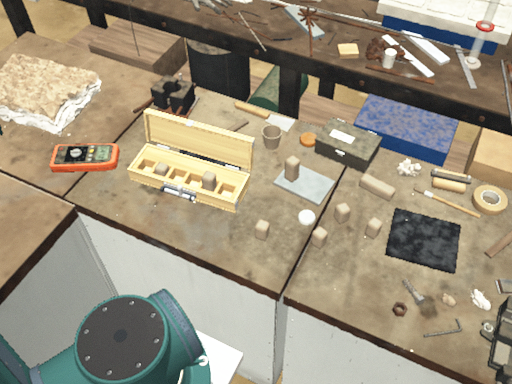

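View pics/side0.png

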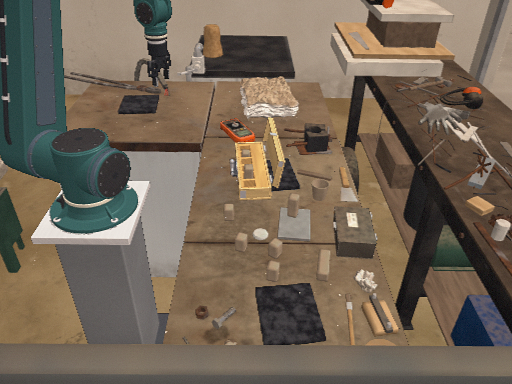

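The scene view shows the case at about (195,170), with posts at (161,168) and (209,180). The tile is at (305,183), with the tall post at (291,168). Short posts stand at (261,229), (343,212), (319,237) and (373,228). I'll enlarge for detail.

Run:
```python
import cv2
a=cv2.imread('pics/scene0.png')[100:265,125:395]
cv2.imwrite('pics/c1.png',cv2.resize(a,None,fx=2.96,fy=2.96,interpolation=cv2.INTER_CUBIC))
```

```text
(no output)
```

View pics/c1.png

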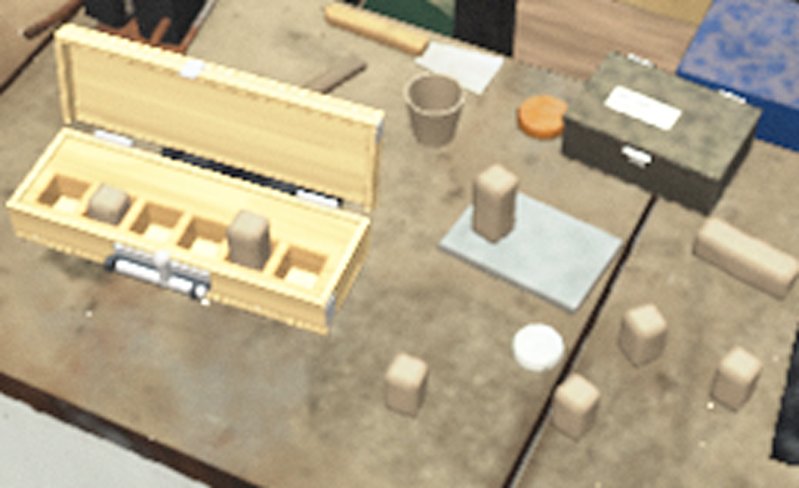

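```bash
cat > h.py <<'E'
from workcell import ctrl
import numpy as np, cv2
def ray(c,p,z):
    d=c['R'].T@np.array([(p[0]-c['cx'])/c['fx'],(p[1]-c['cy'])/c['fy'],1]);o=-c['R'].T@c['t']
    return (o+d*(z-o[2])/d[2])[:2]
def proj(c,X):
    v=c['R']@np.array(X)+c['t'];return np.array([c['fx']*v[0]/v[2]+c['cx'],c['fy']*v[1]/v[2]+c['cy']])
def go(X,yaw=None,s=None):
    "shift/turn entries from the present pose to TCP X, tool yaw (deg)"
    from scipy.spatial.transform import Rotation as R
    s=s or ctrl.observe()
    Rm=R.from_euler('xyz',s['orientation'],degrees=True).as_matrix()
    d=Rm.T@(np.array(X)-s['ee_pos'])
    t=0
    if yaw is not None:
        y=s['orientation'][2]; dy=(yaw-y+90)%180-90; t=-np.radians(dy)/2
    return np.round(d,4),round(t,4)
def shot(n,f):
    c=ctrl.camera_model(n);im=ctrl.snapshot(n)[:,:,::-1].copy();cv2.imwrite(f'pics/{f}.png',im);np.save(f'pics/{f}.npy',c,allow_pickle=True)
    return c,im
def load(f): return np.load(f'pics/{f}.npy',allow_pickle=True).item(),cv2.imread(f'pics/{f}.png')
E
python3 - <<'E'
from h import *
c=ctrl.camera_model('scene')
f=lambda p,z:ray(c,(p[0]/2.96+125,p[1]/2.96+100),z).round(3)
for n,p,z in [('fl',(10,207),.048),('fr',(325,310),.048),('rl',(68,130),.048),('rr',(370,212),.048),
 ('p1',(67,193),.044),('p6',(301,265),.044),('p3',(157,221),.044),('short0',(108,193),.059),('tallA',(249,221),.084),
 ('tallB',(495,175),.088),('tb',(491,237),.012),('tileL',(441,242),.012),('tileB',(575,307),.012),('tileR',(621,242),.012),('tileT',(510,190),.012),
 ('sA',(408,366),.051),('sB',(577,389),.051),('sC',(643,318),.051),('sD',(739,362),.051),('knob',(161,258),.068)]:
    print(n,f(p,z))
cs=[f(p,.048) for p in((10,207),(325,310),(68,130),(370,212))]
print(np.linalg.norm(cs[0]-cs[1]),np.linalg.norm(cs[2]-cs[3]),np.linalg.norm(cs[0]-cs[2]))
c=ctrl.camera_model('wrist');s=ctrl.observe();print('cam pos',-c['R'].T@c['t']-s['ee_pos'])
E
```

```text
fl [0.454 0.361]
fr [0.477 0.034]
rl [0.563 0.368]
rr [0.598 0.05 ]
p1 [0.495 0.325]
p6 [0.516 0.079]
p3 [0.503 0.228]
short0 [0.502 0.28 ]
tallA [0.513 0.129]
tallB [ 0.659 -0.051]
tb [ 0.648 -0.055]
tileL [ 0.621 -0.014]
tileB [ 0.605 -0.16 ]
tileR [ 0.697 -0.17 ]
tileT [ 0.712 -0.048]
sA [ 0.453 -0.061]
sB [ 0.495 -0.202]
sC [ 0.591 -0.227]
sD [ 0.583 -0.318]
knob [0.451 0.187]
0.32780787055835003 0.31992030257550086 0.10922453936730511
cam pos [-0.06781945  0.02111835  0.14238546]
```

View pics/wrist0.png

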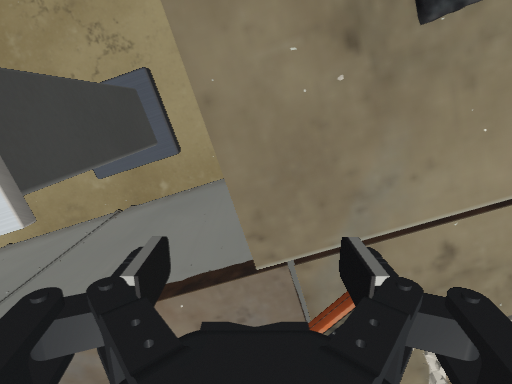

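The wrist view shows only bench and the fingers at the bottom, since the TCP isn't over the work yet. I'll go above the tall post in the case for a close look.

```bash
python3 -c "
from h import *
print(go((.513,.13,.20),94.5))"
```

```text
(array([-0.4498, -0.2459,  0.0311]), np.float64(0.5927))
```

send_rows(motion=[[[-0.45, -0.246, 0.03], 0.593], [[-0.45, -0.246, 0.03], 0.593], [[-0.45, -0.246, 0.03], 0.593], [[-0.45, -0.246, 0.03], 0.593], [[-0.45, -0.246, 0.03], 0.593], [[-0.45, -0.246, 0.03], 0.593], [[-0.45, -0.246, 0.03], 0.593], [[-0.45, -0.246, 0.03], 0.593], [[-0.45, -0.246, 0.03], 0.593], [[-0.45, -0.246, 0.03], 0.593], [[-0.45, -0.246, 0.03], 0.593], [[-0.45, -0.246, 0.03], 0.593], [[-0.45, -0.246, 0.03], 0.593], [[-0.45, -0.246, 0.03], 0.593], [[-0.45, -0.246, 0.03], 0.593], [[-0.45, -0.246, 0.03], 0.593], [[-0.45, -0.246, 0.03], 0.593], [[-0.45, -0.246, 0.03], 0.593]], grip=0, newtons=40)

```text
t: 1.65
ee_pos: [0.5126, 0.131, 0.2015]
orientation: [180.0, -0.0, 94.6]
wrist_force: [-0.1, 0.1, -0.4]
width: 0.997
gripper_force: 0.0
```

```bash
python3 -c "
from h import *
s=ctrl.observe();print(s['t'],s['ee_pos'],s['orientation'],s['qpos'])
shot('wrist','w1')"
```

```text
1.65 [0.51257392 0.13099173 0.20152483] [ 1.79989489e+02 -4.00550589e-03  9.45550495e+01] [ 5.50455360e+00  1.60798584e+01 -6.00584985e+00  6.79037154e+01
  3.83076848e-03  9.09495049e+01]
```

View pics/w1.png

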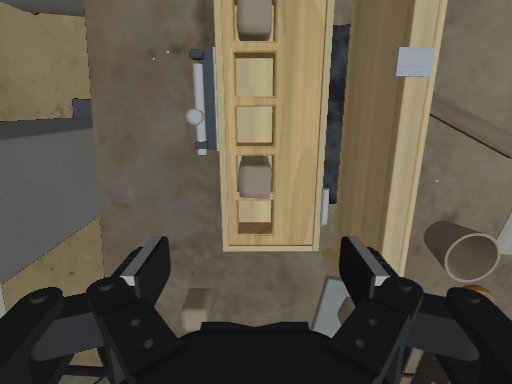

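The wrist picture shows the case along y, with the tall post's top at about (255,179), empty pockets at (255,76), (255,125) and (255,216), the short post at (255,17) and the bolt knob at (195,116).

Run:
```python
from h import *
c,im=load('w1')
for n,p,z in [('tallA',(255.5,181),.084),('p3',(254,76),.044),('p4',(255,125),.044),('p6',(255,217),.044),('fr',(227,250),.048),('rr',(319,248),.048),('fl0',(216,2),.048),('rl0',(332,2),.048),('short0',(254,19),.059),('knob',(195,116),.068)]:
    print(n,ray(c,p,z).round(4))
print(proj(c,(*ctrl.observe()['ee_pos'][:2],.084)))
a=cv2.resize(im[140:240,200:330],None,fx=6,fy=6,interpolation=cv2.INTER_CUBIC);cv2.imwrite('pics/w1c.png',a)
```

```text
tallA [0.5122 0.1343]
p3 [0.5031 0.2295]
p4 [0.5079 0.1829]
p6 [0.516  0.0825]
fr [0.4872 0.0412]
rr [0.5918 0.0523]
fl0 [0.4639 0.2886]
rl0 [0.5684 0.297 ]
short0 [0.4995 0.2749]
knob [0.4513 0.188 ]
[255.69424381 184.54237551]
```

View pics/w1c.png

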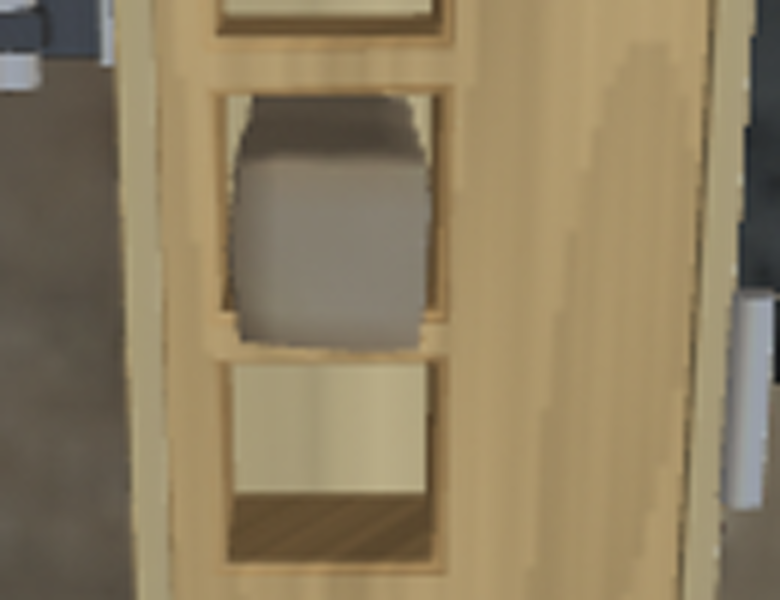

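```bash
python3 -c "
from h import *
print(go((.512,.1337,.055),95.1))"
```

```text
(array([ 0.0028, -0.0005,  0.1466]), np.float64(-0.0048))
```

send_rows(motion=[[[0.003, 0, 0.04], -0.005], [[0.003, 0, 0.08], -0.005], [[0.003, 0, 0.12], -0.005], [[0.003, 0, 0.14], -0.005], [[0.003, 0, 0.147], -0.005], [[0.003, 0, 0.147], -0.005], [[0.003, 0, 0.147], -0.005]])

```text
t: 2.28
ee_pos: [0.5135, 0.1334, 0.0554]
orientation: [179.9, -0.0, 95.1]
wrist_force: [1.1, -0.2, 0.5]
width: 1.001
gripper_force: 0.0
```

send_rows(motion=[[[0, 0, 0], 0], [[0, 0, 0], 0], [[0, 0, 0], 0], [[0, 0, 0], 0], [[0, 0, 0], 0], [[0, 0, 0], 0], [[0, 0, 0], 0], [[0, 0, 0], 0], [[0, 0, -0.02], 0], [[0, 0, -0.04], 0], [[0, 0, -0.08], 0], [[0, 0, -0.11], 0], [[0, 0, -0.14], 0], [[0, 0, -0.14], 0], [[0, 0, -0.14], 0]], grip=1, newtons=40)

```text
t: 3.53
ee_pos: [0.5138, 0.1331, 0.1955]
orientation: [179.8, 0.0, 95.0]
wrist_force: [0.0, -0.5, -1.7]
width: 0.387
gripper_force: 40.4
```

```bash
python3 -c "
from h import *
s=ctrl.observe();print(s['t'],s['ee_pos'],s['width'],s['gripper_force'],s['wrist_force'])
print(go((.655,-.133,.20),84))
c,im=shot('wrist','w2')"
```

```text
3.5333 [0.51375592 0.13309887 0.19554458] 0.38712059372528107 40.37788689136505 [ 0.00216477 -0.52724469 -1.73568455]
(array([-0.2775,  0.1173, -0.0041]), np.float64(0.0963))
```

send_rows(motion=[[[-0.278, 0.117, 0], 0.096], [[-0.278, 0.117, 0], 0.096], [[-0.278, 0.117, 0], 0.096], [[-0.278, 0.117, 0], 0.096], [[-0.278, 0.117, 0], 0.096], [[-0.278, 0.117, 0], 0.096], [[-0.278, 0.117, 0], 0.096], [[-0.278, 0.117, 0], 0.096], [[-0.278, 0.117, 0], 0.096], [[-0.278, 0.117, 0], 0.096], [[-0.278, 0.117, 0], 0.096]])

```text
t: 4.5
ee_pos: [0.6533, -0.1325, 0.1935]
orientation: [-179.9, -0.0, 84.1]
wrist_force: [-0.0, 1.0, -0.8]
width: 0.393
gripper_force: 40.3
```

```bash
python3 -c "
from h import *
s=ctrl.observe();print(s['t'],s['ee_pos'],s['width'],s['gripper_force'],s['wrist_force'])
c,im=shot('wrist','w3')
for X in [(.655,-.133,.012),(.659,-.098,.012)]: print(proj(c,X))"
```

```text
4.5 [ 0.65329729 -0.1325295   0.19345493] 0.392723536710678 40.288041830062866 [-0.04630513  1.04829379 -0.76908221]
[257.1664011  170.09851201]
[257.61028189 139.26703474]
```

View pics/w3.png

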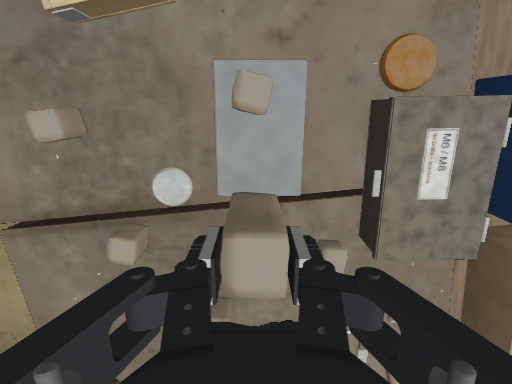

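Run:
```python
from h import *
c,im=load('w3')
P=[ray(c,p,.012) for p in((215,60),(306,60),(302,195),(217,195))]
print(np.round(P,4)); m=np.mean(P,0); u=P[0]-P[3];u/=np.linalg.norm(u); print(m,np.degrees(np.arctan2(-u[0],u[1])))
sp=m-.035*u; print('spot',sp,'tallB',ray(c,(250,93),.088))
print(go((*sp,.061),84))
```

```text
[[ 0.623  -0.0122]
 [ 0.7171 -0.0219]
 [ 0.7047 -0.1683]
 [ 0.6047 -0.1581]]
[ 0.66239504 -0.09010505] -7.12762689082991
spot [ 0.65805224 -0.12483457] tallB [ 0.6567476  -0.05171232]
(array([0.0078, 0.004 , 0.1329]), np.float64(0.0009))
```

send_rows(motion=[[[0, 0.003, 0.03], 0], [[0, 0.003, 0.06], 0], [[0, 0.003, 0.09], 0], [[0, 0.003, 0.115], 0], [[0, 0.003, 0.125], 0], [[0, 0.003, 0.13], 0], [[0, 0.003, 0.132], 0], [[0, 0.003, 0.132], 0], [[0, 0.003, 0.132], 0]])

```text
t: 5.3
ee_pos: [0.6578, -0.134, 0.0638]
orientation: [179.9, 0.0, 84.1]
wrist_force: [0.6, -0.4, -1.2]
width: 0.386
gripper_force: 40.3
```

```bash
python3 -c "
from h import *
s=ctrl.observe();print(s['t'],s['ee_pos'],s['orientation'],s['width'],s['gripper_force'],s['wrist_force'])"
```

```text
5.3 [ 0.65775122 -0.13396726  0.06379616] [1.79878740e+02 2.73139692e-02 8.40547386e+01] 0.3860179762912536 40.29438257217407 [ 0.61364338 -0.44181181 -1.23780956]
```

Still hanging, so I'll ease down a few mm until it touches.

send_rows(motion=[[[0, 0, 0.001], 0], [[0, 0, 0.002], 0], [[0, 0, 0.003], 0], [[0, 0, 0.003], 0], [[0, 0, 0.003], 0]])

```text
t: 5.72
ee_pos: [0.6569, -0.1339, 0.0593]
orientation: [-180.0, -0.0, 84.0]
wrist_force: [0.2, -0.6, -1.9]
width: 0.386
gripper_force: 40.3
```

send_rows(motion=[[[0, 0, 0.001], 0], [[0, 0, 0.002], 0], [[0, 0, 0.002], 0]])

```text
t: 5.97
ee_pos: [0.6571, -0.134, 0.0589]
orientation: [179.9, 0.0, 84.0]
wrist_force: [-6.9, 1.2, 19.1]
width: 0.383
gripper_force: 42.7
```

Touching. Release, then rise.

send_rows(motion=[[[0, 0, -0.001], 0], [[0, 0, -0.001], 0], [[0, 0, -0.001], 0], [[0, 0, -0.001], 0], [[0, 0, -0.001], 0], [[0, 0, -0.001], 0], [[0, 0, -0.02], 0], [[0, 0, -0.05], 0], [[0, 0, -0.09], 0], [[0, 0, -0.13], 0], [[0, 0, -0.14], 0], [[0, 0, -0.14], 0]], grip=0.2)

```text
t: 6.97
ee_pos: [0.6583, -0.1343, 0.201]
orientation: [179.7, 0.1, 84.0]
wrist_force: [0.8, 0.1, 0.1]
width: 0.8
gripper_force: 0.0
```

Run:
```python
from h import *
s=ctrl.observe();print(s['t'],s['ee_pos'],s['width'])
# look spot covering B,C,D and A: centre roughly
print(go((.54,-.27,.24),84))
shot('wrist','w4')
```

```text
6.9667 [ 0.65831941 -0.13430966  0.20103264] 0.7995288347113063
(array([-0.1473, -0.1034, -0.0394]), np.float64(0.0004))
```

View pics/w4.png

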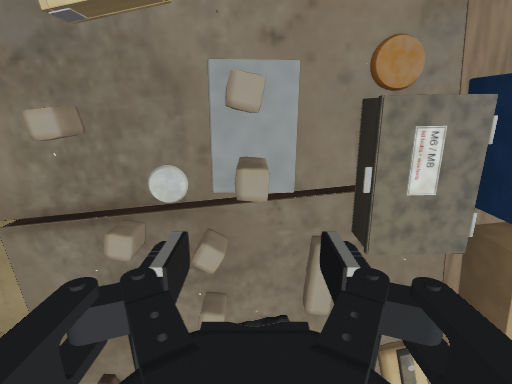

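The tall post now stands on the tile at (252,179), with tall_b at (245,90) undisturbed. The short posts are at (52,123), (125,240), (208,250) and (213,305).

```bash
cat >> h.py <<'E'
def post(f,guess,z=.051):
    "blob of the post nearest the guess (xy) in the wrist picture f: centre, yaw mod 90, size of top face"
    c,im=load(f)
    g=proj(c,(*guess,z)).round().astype(int)
    x0,y0=max(g[0]-60,0),max(g[1]-60,0)
    p=cv2.GaussianBlur(im[y0:g[1]+60,x0:g[0]+60],(3,3),0)
    t,m=cv2.threshold(p.max(2),0,255,cv2.THRESH_BINARY+cv2.THRESH_OTSU)
    m=cv2.morphologyEx(m,cv2.MORPH_OPEN,np.ones((5,5)))
    cs,_=cv2.findContours(m,cv2.RETR_EXTERNAL,cv2.CHAIN_APPROX_NONE)
    cs=[k for k in cs if cv2.contourArea(k)>150]
    k=min(cs,key=lambda k:np.linalg.norm(k.mean((0,1))+[x0,y0]-g))
    w=np.array([ray(c,q+[x0,y0],z) for q in k[:,0].astype(float)])
    r=cv2.minAreaRect((w*1000).astype(np.float32))
    return np.round(r[0],1),np.round(r[1],1),round(r[2]%90,1),t
E
python3 - <<'E'
from h import *
c,_=load('w4')
for n,p in dict(A=(50,123),B=(123,240),C=(208,250),D=(213,305)).items():
    w=ray(c,p,.04);print(n,w.round(3),end=' ');print(post('w4',w))
u=np.array([np.cos(np.radians(84)),np.sin(np.radians(84))])
print(go((*(np.array([.495,-.205])-.071*u),.16),84))
E
```

```text
A [ 0.454 -0.059] (array([456.9, -59. ]), array([37.5, 29.4]), 0.8, 128.0)
B [ 0.499 -0.197] (array([ 494.4, -204.2]), array([155.3,  83.3]), 0.2, 73.0)
C [ 0.595 -0.22 ] (array([ 594.3, -225.5]), array([151.9, 134.7]), 84.8, 75.0)
D [ 0.59  -0.296] (array([ 606.3, -271.3]), array([110. , 114.2]), 85.0, 72.0)
(array([-0.1584, -0.1546,  0.0383]), np.float64(0.0004))
```

send_rows(motion=[[[-0.158, -0.155, 0], 0], [[-0.158, -0.155, 0], 0], [[-0.158, -0.155, 0], 0], [[-0.158, -0.155, 0.02], 0], [[-0.158, -0.155, 0.038], 0], [[-0.158, -0.155, 0.038], 0], [[-0.158, -0.155, 0.038], 0], [[-0.158, -0.155, 0.038], 0], [[-0.158, -0.155, 0.038], 0]])

```text
t: 7.77
ee_pos: [0.4866, -0.2746, 0.1588]
orientation: [-180.0, -0.0, 84.0]
wrist_force: [0.6, 0.7, 0.8]
width: 0.806
gripper_force: 0.0
```

Run:
```python
from h import *
s=ctrl.observe();print(s['t'],s['ee_pos'])
c,im=shot('wrist','w5')
for g in [(.495,-.204),(.594,-.226),(.587,-.31)]:
    try: print(proj(c,(*g,.051)),post('w5',g))
    except Exception as e: print(e)
```

```text
7.7667 [ 0.48655048 -0.27462106  0.15881339]
[257.07524935 105.27138482] (array([ 495. , -201.9]), array([28.8, 29.4]), 71.9, 133.0)
[375.83357867 119.64550932] (array([ 596.4, -231.6]), array([ 99.5, 106.6]), 87.5, 105.0)
[366.98720689 212.8760338 ] (array([ 587.1, -311.6]), array([120.8, 111.7]), 87.0, 86.0)
```

View pics/w5.png

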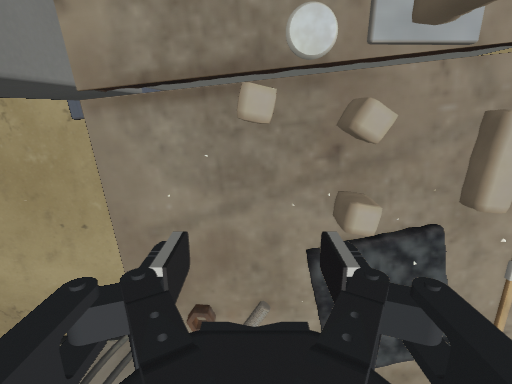

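```bash
python3 -c "
from h import *
print(go((.495,-.202,.022),72))"
```

```text
(array([0.0729, 0.0005, 0.1371]), np.float64(0.1054))
```

send_rows(motion=[[[0.04, 0, 0.02], 0.05], [[0.073, 0.0005, 0.04], 0.105], [[0.073, 0.0005, 0.06], 0.105], [[0.073, 0.0005, 0.09], 0.105], [[0.073, 0.0005, 0.12], 0.105], [[0.073, 0.0005, 0.137], 0.105], [[0.073, 0.0005, 0.137], 0.105], [[0.073, 0.0005, 0.137], 0.105]])

```text
t: 8.48
ee_pos: [0.4948, -0.2017, 0.0222]
orientation: [-179.9, -0.0, 72.1]
wrist_force: [0.0, -0.4, -0.2]
width: 0.799
gripper_force: 0.0
```

send_rows(motion=[[[0, 0, 0], 0], [[0, 0, 0], 0], [[0, 0, 0], 0], [[0, 0, 0], 0], [[0, 0, 0], 0], [[0, 0, 0], 0], [[0, 0, -0.02], 0], [[0, 0, -0.06], 0], [[0, 0, -0.1], 0], [[0, 0, -0.14], 0], [[0, 0, -0.15], 0], [[0, 0, -0.15], 0]], grip=1)

```text
t: 9.48
ee_pos: [0.4959, -0.2033, 0.1763]
orientation: [179.6, 0.1, 72.0]
wrist_force: [1.0, 0.2, -1.0]
width: 0.384
gripper_force: 40.4
```

```bash
python3 -c "
from h import *
s=ctrl.observe();print(s['t'],s['ee_pos'],s['width'],s['gripper_force'],s['wrist_force'])
print(go((.5035,.231,.17),95.1))
print(go((.5035,.231,.055),95.1))"
```

```text
9.4833 [ 0.49594376 -0.20327429  0.17625633] 0.384443242305157 40.35343408584595 [ 0.96574727  0.21367834 -0.9581165 ]
(array([ 0.4154, -0.127 ,  0.0048]), np.float64(-0.2015))
(array([ 0.4155, -0.1277,  0.1198]), np.float64(-0.2015))
```

send_rows(motion=[[[0.415, -0.127, 0], -0.202], [[0.415, -0.127, 0], -0.202], [[0.415, -0.127, 0], -0.202], [[0.415, -0.127, 0], -0.202], [[0.415, -0.127, 0], -0.202], [[0.415, -0.127, 0], -0.202], [[0.415, -0.127, 0], -0.202], [[0.415, -0.127, 0], -0.202], [[0.415, -0.127, 0], -0.202], [[0.415, -0.127, 0], -0.202], [[0.415, -0.127, 0], -0.202], [[0.415, -0.127, 0], -0.202], [[0.415, -0.127, 0], -0.202], [[0.415, -0.127, 0], -0.202], [[0.415, -0.127, 0], -0.202]])

```text
t: 10.73
ee_pos: [0.5018, 0.2305, 0.172]
orientation: [-180.0, 0.0, 95.1]
wrist_force: [0.2, -0.1, -2.0]
width: 0.379
gripper_force: 40.2
```

Run:
```python
from h import *
ps=[]
for i in range(3):
    c,im=shot('wrist','w6'); s=ctrl.observe(); ps.append(s['ee_pos'])
print(np.round(ps,4),s['width'],s['t'])
print(go((.5035,.231,.055),95.1))
for X in [(.4945,.331,.044),(.4989,.2812,.059),(.5032,.2314,.044),(.5076,.1816,.044)]: print(proj(c,X))
```

```text
[[0.5019 0.2305 0.1721]
 [0.502  0.2306 0.1722]
 [0.502  0.2307 0.1723]] 0.38096287281314467 10.8833
(array([0.0002, 0.0015, 0.1173]), np.float64(-0.0002))
[257.48937576  70.39421495]
[257.38445116 129.77244554]
[256.92955422 180.8433516 ]
[256.73811192 228.22549058]
```

View pics/w6.png

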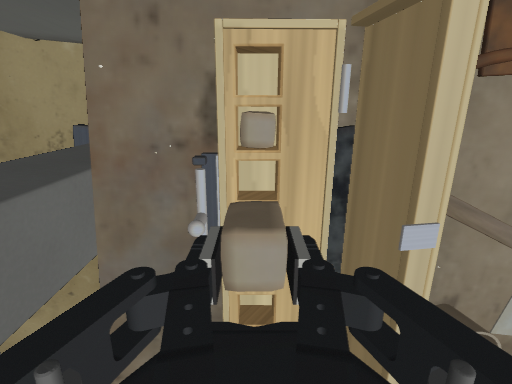

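The case view shows pocket a's mouth at (258,71), pocket c at (257,180), and the short post at (258,129). These match the predictions to about 1 px, so I'll lower and drop.

send_rows(motion=[[[0, 0.002, 0.04], 0], [[0, 0.002, 0.08], 0], [[0, 0.002, 0.1], 0], [[0, 0.002, 0.112], 0], [[0, 0.002, 0.117], 0], [[0, 0.002, 0.117], 0], [[0, 0.002, 0.117], 0]])

```text
t: 11.47
ee_pos: [0.5043, 0.2316, 0.056]
orientation: [180.0, -0.0, 95.1]
wrist_force: [0.3, -0.5, -1.1]
width: 0.381
gripper_force: 40.2
```

send_rows(motion=[[[0, 0, 0], 0], [[0, 0, 0], 0], [[0, 0, 0], 0], [[0, 0, 0], 0], [[0, 0, 0], 0], [[0, 0, -0.03], 0], [[0, 0, -0.07], 0], [[0, 0, -0.11], 0], [[0, 0, -0.13], 0], [[0, 0, -0.13], 0]], grip=0.4)

```text
t: 12.3
ee_pos: [0.5057, 0.2323, 0.1901]
orientation: [179.6, -0.1, 95.2]
wrist_force: [-0.1, 0.4, -0.5]
width: 0.605
gripper_force: 0.0
```

Run:
```python
from h import *
c,im=shot('wrist','w7'); s=ctrl.observe(); print(s['ee_pos'],s['width'],s['t'],s['orientation'])
for p in [(.5032,.2314),(.4989,.2812)]: print(proj(c,(*p,.059)),post('w7',p,.059))
u=np.array([np.cos(np.radians(84)),np.sin(np.radians(84))])
print(go((*(np.array([.456,-.06])-.071*u),.17),84))
```

```text
[0.50498697 0.23208387 0.18756181] 0.6004656620303093 12.35 [ 1.79758020e+02 -4.78358444e-02  9.51590150e+01]
[252.0450729  181.70601659] (array([515.1, 229.1]), array([ 98.5, 121.5]), 5.1, 127.0)
[252.19186961 130.02592151] (array([509.4, 279.5]), array([ 95.8, 109.8]), 5.3, 129.0)
(array([-0.3562, -0.0889,  0.0169]), np.float64(0.0974))
```

send_rows(motion=[[[-0.356, -0.089, 0.017], 0.097], [[-0.356, -0.089, 0.017], 0.097], [[-0.356, -0.089, 0.017], 0.097], [[-0.356, -0.089, 0.017], 0.097], [[-0.356, -0.089, 0.017], 0.097], [[-0.356, -0.089, 0.017], 0.097], [[-0.356, -0.089, 0.017], 0.097], [[-0.356, -0.089, 0.017], 0.097], [[-0.356, -0.089, 0.017], 0.097], [[-0.356, -0.089, 0.017], 0.097], [[-0.356, -0.089, 0.017], 0.097], [[-0.356, -0.089, 0.017], 0.097]], grip=0.2)

```text
t: 13.35
ee_pos: [0.4468, -0.1304, 0.1676]
orientation: [-179.9, -0.0, 84.0]
wrist_force: [0.8, 0.1, 0.1]
width: 0.796
gripper_force: 0.0
```

Run:
```python
from h import *
c,im=shot('wrist','w8'); s=ctrl.observe(); print(s['ee_pos'],s['t'])
r=post('w8',(.456,-.06));print(proj(c,(.456,-.06,.051)),r)
for y in(0,90):
    psi=r[2]+90+y; print(psi%180,go((*(r[0]/1000),.022),psi))
```

```text
[ 0.44701975 -0.1299636   0.16781483] 13.4
[257.92356457 105.45845244] (array([451.6, -58.9]), array([28.5, 29.1]), 1.7, 131.0)
91.7 (array([ 0.0711, -0.0026,  0.1459]), np.float64(-0.0665))
1.6999999999999886 (array([ 0.0711, -0.0026,  0.1459]), np.float64(0.7189))
```

send_rows(motion=[[[0.04, -0.001, 0.02], -0.04], [[0.071, -0.0026, 0.045], -0.066], [[0.071, -0.0026, 0.07], -0.066], [[0.071, -0.0026, 0.1], -0.066], [[0.071, -0.0026, 0.13], -0.066], [[0.071, -0.0026, 0.146], -0.066], [[0.071, -0.0026, 0.146], -0.066], [[0.071, -0.0026, 0.146], -0.066]])

```text
t: 14.07
ee_pos: [0.4516, -0.0588, 0.0222]
orientation: [-179.9, -0.0, 91.7]
wrist_force: [0.2, -0.2, -0.1]
width: 0.802
gripper_force: 0.0
```

send_rows(motion=[[[0, 0, 0], 0], [[0, 0, 0], 0], [[0, 0, 0], 0], [[0, 0, 0], 0], [[0, 0, 0], 0], [[0, 0, 0], 0], [[0, 0, -0.02], 0], [[0, 0, -0.06], 0], [[0, 0, -0.1], 0], [[0, 0, -0.14], 0], [[0, 0, -0.15], 0], [[0, 0, -0.15], 0]], grip=1)

```text
t: 15.07
ee_pos: [0.4536, -0.0605, 0.1759]
orientation: [179.7, 0.1, 91.6]
wrist_force: [-0.7, 0.2, -1.3]
width: 0.381
gripper_force: 40.8
```

```bash
python3 -c "
from h import *
s=ctrl.observe();print(s['t'],s['ee_pos'],s['width'],s['gripper_force'],s['wrist_force'])
print(go((.495,.331,.17),95.1))"
```

```text
15.0667 [ 0.45361104 -0.06046665  0.17588117] 0.3812078808203999 40.83413243293762 [-0.65455724  0.19419894 -1.30628052]
(array([0.3902, 0.0523, 0.0054]), np.float64(-0.0306))
```

send_rows(motion=[[[0.39, 0.052, 0], -0.03], [[0.39, 0.052, 0], -0.03], [[0.39, 0.052, 0], -0.03], [[0.39, 0.052, 0], -0.03], [[0.39, 0.052, 0], -0.03], [[0.39, 0.052, 0], -0.03], [[0.39, 0.052, 0], -0.03], [[0.39, 0.052, 0], -0.03], [[0.39, 0.052, 0], -0.03], [[0.39, 0.052, 0], -0.03], [[0.39, 0.052, 0], -0.03], [[0.39, 0.052, 0], -0.03], [[0.39, 0.052, 0], -0.03], [[0.39, 0.052, 0], -0.03]])

```text
t: 16.23
ee_pos: [0.4929, 0.3303, 0.1721]
orientation: [-180.0, 0.0, 95.0]
wrist_force: [0.4, -1.0, -0.9]
width: 0.381
gripper_force: 40.8
```

```bash
python3 -c "
from h import *
s=ctrl.observe();print(s['t'],s['ee_pos'],s['width'],s['gripper_force'],s['orientation'])
print(go((.495,.331,.055),95.1))"
```

```text
16.2333 [0.49292682 0.33031591 0.17207115] 0.38087170513188157 40.778260231018066 [-1.79971406e+02  1.77571050e-02  9.49830086e+01]
(array([0.0005, 0.0022, 0.1171]), np.float64(-0.001))
```

send_rows(motion=[[[0.0005, 0.002, 0.04], 0], [[0.0005, 0.002, 0.08], 0], [[0.0005, 0.002, 0.1], 0], [[0.0005, 0.002, 0.112], 0], [[0.0005, 0.002, 0.117], 0], [[0.0005, 0.002, 0.117], 0], [[0.0005, 0.002, 0.117], 0]])

```text
t: 16.82
ee_pos: [0.4955, 0.3317, 0.0561]
orientation: [180.0, -0.0, 95.0]
wrist_force: [-0.1, 0.9, -0.9]
width: 0.378
gripper_force: 40.7
```

send_rows(motion=[[[0, 0, 0], 0], [[0, 0, 0], 0], [[0, 0, 0], 0], [[0, 0, 0], 0], [[0, 0, 0], 0], [[0, 0, -0.03], 0], [[0, 0, -0.07], 0], [[0, 0, -0.11], 0], [[0, 0, -0.13], 0], [[0, 0, -0.13], 0]], grip=0.4)

```text
t: 17.65
ee_pos: [0.4967, 0.3329, 0.1903]
orientation: [179.6, -0.1, 95.1]
wrist_force: [0.3, -0.9, -1.0]
width: 0.604
gripper_force: 0.0
```

Run:
```python
from h import *
s=ctrl.observe(); print(s['ee_pos'],s['width'],s['t'])
u=np.array([np.cos(np.radians(84)),np.sin(np.radians(84))])
print(go((*(np.array([.594,-.226])-.071*u),.18),84))
```

```text
[0.49668726 0.33294649 0.19026687] 0.6040244823602097 17.65
(array([-0.6351,  0.034 ,  0.0089]), np.float64(0.0965))
```

send_rows(motion=[[[-0.635, 0.034, 0.0], 0.096], [[-0.635, 0.034, 0.0], 0.096], [[-0.635, 0.034, 0.0], 0.096], [[-0.635, 0.034, 0.0], 0.096], [[-0.635, 0.034, 0.0], 0.096], [[-0.635, 0.034, 0.0], 0.096], [[-0.635, 0.034, 0.0], 0.096], [[-0.635, 0.034, 0.0], 0.096], [[-0.635, 0.034, 0.0], 0.096], [[-0.635, 0.034, 0.0], 0.096], [[-0.635, 0.034, 0.0], 0.096], [[-0.635, 0.034, 0.0], 0.096], [[-0.635, 0.034, 0.0], 0.096], [[-0.635, 0.034, 0.0], 0.096], [[-0.635, 0.034, 0.0], 0.096], [[-0.635, 0.034, 0.009], 0.096], [[-0.635, 0.034, 0.009], 0.096], [[-0.635, 0.034, 0.009], 0.096], [[-0.635, 0.034, 0.009], 0.096]], grip=0.2)

```text
t: 19.23
ee_pos: [0.5845, -0.2964, 0.1763]
orientation: [-180.0, -0.0, 84.1]
wrist_force: [0.0, 0.2, 0.6]
width: 0.803
gripper_force: 0.0
```

Run:
```python
from h import *
c,im=shot('wrist','w9'); s=ctrl.observe(); print(s['ee_pos'],s['t'])
r=post('w9',(.594,-.226));print(r)
for y in(0,90):
    psi=r[2]+90+y; print(psi%180,go((*(r[0]/1000),.022),psi))
r=post('w9',(.587,-.312));print(r)
```

```text
[ 0.58470787 -0.2962261   0.17665078] 19.2833
(array([ 593.1, -230.3]), array([ 97.8, 112.7]), 84.2, 84.0)
174.2 (array([0.0664, 0.0016, 0.1547]), np.float64(0.7846))
84.19999999999999 (array([0.0664, 0.0016, 0.1547]), np.float64(-0.0008))
(array([ 585.3, -314.8]), array([122.6, 120.8]), 84.1, 91.0)
```

```bash
sed -i 's/^    t,m=cv2.threshold.*/    t=131;m=(p.max(2)>t).astype(np.uint8)*255/' h.py
python3 - <<'E'
from h import *
for g in [(.594,-.226),(.587,-.312)]:
    r=post('w9',g);print(r)
    for y in(0,90):
        psi=r[2]+90+y; print(psi%180,go((*(r[0]/1000),.022),psi))
E
```

```text
(array([ 594.1, -227. ]), array([29.1, 30.2]), 52.0, 131)
142.0 (array([0.0698, 0.0022, 0.1547]), np.float64(-0.5052))
52.0 (array([0.0698, 0.0022, 0.1547]), np.float64(0.2802))
(array([ 587.4, -317.2]), array([31.1, 34.9]), 84.2, 131)
174.2 (array([-0.0206,  0.0048,  0.1546]), np.float64(0.7846))
84.19999999999999 (array([-0.0206,  0.0048,  0.1546]), np.float64(-0.0008))
```

send_rows(motion=[[[0.03, 0.001, 0.0], 0.06], [[0.07, 0.002, 0.02], 0.12], [[0.07, 0.002, 0.04], 0.18], [[0.07, 0.002, 0.06], 0.24], [[0.07, 0.002, 0.08], 0.28], [[0.07, 0.002, 0.11], 0.28], [[0.07, 0.002, 0.14], 0.28], [[0.07, 0.002, 0.155], 0.28], [[0.07, 0.002, 0.155], 0.28], [[0.07, 0.002, 0.155], 0.28]])

```text
t: 20.12
ee_pos: [0.5939, -0.2271, 0.0218]
orientation: [-180.0, 0.0, 52.0]
wrist_force: [1.0, 0.8, -0.2]
width: 0.796
gripper_force: 0.0
```

send_rows(motion=[[[0, 0, 0], 0], [[0, 0, 0], 0], [[0, 0, 0], 0], [[0, 0, 0], 0], [[0, 0, 0], 0], [[0, 0, 0], 0], [[0, 0, -0.02], 0], [[0, 0, -0.06], 0], [[0, 0, -0.1], 0], [[0, 0, -0.14], 0], [[0, 0, -0.15], 0], [[0, 0, -0.15], 0]], grip=1)

```text
t: 21.12
ee_pos: [0.5954, -0.2289, 0.1754]
orientation: [179.6, -0.1, 52.0]
wrist_force: [1.1, -0.4, -0.9]
width: 0.377
gripper_force: 40.3
```

```bash
python3 -c "
from h import *
s=ctrl.observe();print(s['t'],s['ee_pos'],s['width'],s['gripper_force'],s['wrist_force'])
print(go((.5125,.132,.17),95.1))"
```

```text
21.1167 [ 0.59539558 -0.22888868  0.17538104] 0.3767594380948632 40.3081476688385 [ 1.0502225  -0.40192244 -0.94897478]
(array([ 0.2331, -0.2877,  0.0038]), np.float64(-0.3765))
```

send_rows(motion=[[[0.233, -0.288, 0], -0.376], [[0.233, -0.288, 0], -0.376], [[0.233, -0.288, 0], -0.376], [[0.233, -0.288, 0], -0.376], [[0.233, -0.288, 0], -0.376], [[0.233, -0.288, 0], -0.376], [[0.233, -0.288, 0], -0.376], [[0.233, -0.288, 0], -0.376], [[0.233, -0.288, 0], -0.376], [[0.233, -0.288, 0], -0.376], [[0.233, -0.288, 0], -0.376], [[0.233, -0.288, 0], -0.376], [[0.233, -0.288, 0], -0.376], [[0.233, -0.288, 0], -0.376]])

```text
t: 22.28
ee_pos: [0.5109, 0.1318, 0.1709]
orientation: [-180.0, 0.0, 94.9]
wrist_force: [0.2, 1.2, -0.4]
width: 0.377
gripper_force: 40.3
```

```bash
python3 -c "
from h import *
s=ctrl.observe();print(s['t'],s['ee_pos'],s['width'],s['gripper_force'],s['orientation'])
print(go((.5125,.132,.055),95.1))"
```

```text
22.2833 [0.51094651 0.13178748 0.17093995] 0.3772913029519293 40.25017261505127 [-1.79975238e+02  5.56293258e-03  9.49437295e+01]
(array([1.000e-04, 1.600e-03, 1.159e-01]), np.float64(-0.0014))
```

send_rows(motion=[[[0, 0.0015, 0.04], 0], [[0, 0.0015, 0.08], 0], [[0, 0.0015, 0.1], 0], [[0, 0.0015, 0.112], 0], [[0, 0.0015, 0.116], 0], [[0, 0.0015, 0.116], 0], [[0, 0.0015, 0.116], 0]])

```text
t: 22.87
ee_pos: [0.5128, 0.1326, 0.0559]
orientation: [180.0, -0.0, 95.0]
wrist_force: [0.6, -0.0, -1.1]
width: 0.384
gripper_force: 40.3
```

send_rows(motion=[[[0, 0, 0], 0], [[0, 0, 0], 0], [[0, 0, 0], 0], [[0, 0, 0], 0], [[0, 0, 0], 0], [[0, 0, -0.03], 0], [[0, 0, -0.07], 0], [[0, 0, -0.11], 0], [[0, 0, -0.13], 0], [[0, 0, -0.13], 0]], grip=0.4)

```text
t: 23.7
ee_pos: [0.5141, 0.1333, 0.1899]
orientation: [179.6, -0.0, 95.1]
wrist_force: [0.8, 0.5, -0.8]
width: 0.598
gripper_force: 0.0
```

Run:
```python
from h import *
s=ctrl.observe(); print(s['ee_pos'],s['width'],s['t'])
u=np.array([np.cos(np.radians(84)),np.sin(np.radians(84))])
print(go((*(np.array([.587,-.312])-.071*u),.18),84))
```

```text
[0.51412624 0.13328053 0.18993759] 0.5980706460667489 23.7
(array([-0.5197,  0.0197,  0.01  ]), np.float64(0.0964))
```

send_rows(motion=[[[-0.52, 0.02, 0.0], 0.096], [[-0.52, 0.02, 0.0], 0.096], [[-0.52, 0.02, 0.0], 0.096], [[-0.52, 0.02, 0.0], 0.096], [[-0.52, 0.02, 0.0], 0.096], [[-0.52, 0.02, 0.0], 0.096], [[-0.52, 0.02, 0.0], 0.096], [[-0.52, 0.02, 0.0], 0.096], [[-0.52, 0.02, 0.0], 0.096], [[-0.52, 0.02, 0.0], 0.096], [[-0.52, 0.02, 0.0], 0.096], [[-0.52, 0.02, 0.0], 0.096], [[-0.52, 0.02, 0.01], 0.096], [[-0.52, 0.02, 0.01], 0.096], [[-0.52, 0.02, 0.01], 0.096], [[-0.52, 0.02, 0.01], 0.096], [[-0.52, 0.02, 0.01], 0.096]], grip=0.2)

```text
t: 25.12
ee_pos: [0.578, -0.3821, 0.1758]
orientation: [180.0, 0.0, 84.1]
wrist_force: [-0.1, -0.8, -0.4]
width: 0.799
gripper_force: 0.0
```

Run:
```python
from h import *
c,im=shot('wrist','w10'); s=ctrl.observe(); print(s['ee_pos'],s['t'])
r=post('w10',(.587,-.312));print(r)
for y in(0,90):
    psi=r[2]+90+y; print(psi%180,go((*(r[0]/1000),.022),psi))
```

```text
[ 0.57806619 -0.38207445  0.17592545] 25.1667
(array([ 584.6, -318.3]), array([30.3, 30.6]), 75.2, 131)
165.2 (array([ 6.410e-02, -1.000e-04,  1.539e-01]), np.float64(-0.7077))
75.19999999999999 (array([ 6.410e-02, -1.000e-04,  1.539e-01]), np.float64(0.0777))
```

send_rows(motion=[[[0.04, 0, 0.02], 0.04], [[0.064, 0, 0.045], 0.078], [[0.064, 0, 0.075], 0.078], [[0.064, 0, 0.11], 0.078], [[0.064, 0, 0.14], 0.078], [[0.064, 0, 0.154], 0.078], [[0.064, 0, 0.154], 0.078], [[0.064, 0, 0.154], 0.078]])

```text
t: 25.83
ee_pos: [0.5846, -0.3188, 0.0218]
orientation: [-180.0, -0.0, 75.2]
wrist_force: [0.5, 0.2, -0.5]
width: 0.799
gripper_force: 0.0
```

send_rows(motion=[[[0, 0, 0], 0], [[0, 0, 0], 0], [[0, 0, 0], 0], [[0, 0, 0], 0], [[0, 0, 0], 0], [[0, 0, 0], 0], [[0, 0, -0.02], 0], [[0, 0, -0.06], 0], [[0, 0, -0.1], 0], [[0, 0, -0.14], 0], [[0, 0, -0.15], 0], [[0, 0, -0.15], 0]], grip=1)

```text
t: 26.83
ee_pos: [0.5858, -0.3205, 0.1755]
orientation: [179.6, 0.1, 75.1]
wrist_force: [0.3, 0.1, -1.6]
width: 0.38
gripper_force: 40.3
```

```bash
python3 -c "
from h import *
s=ctrl.observe();print(s['t'],s['ee_pos'],s['width'],s['gripper_force'],s['wrist_force'])
print(go((.517,.082,.17),95.1))"
```

```text
26.8333 [ 0.58583965 -0.32053316  0.17549672] 0.3796294240350802 40.28795063495636 [ 0.3451917   0.11649697 -1.62531824]
(array([ 0.3713, -0.17  ,  0.0036]), np.float64(-0.1745))
```

send_rows(motion=[[[0.371, -0.17, 0], -0.174], [[0.371, -0.17, 0], -0.174], [[0.371, -0.17, 0], -0.174], [[0.371, -0.17, 0], -0.174], [[0.371, -0.17, 0], -0.174], [[0.371, -0.17, 0], -0.174], [[0.371, -0.17, 0], -0.174], [[0.371, -0.17, 0], -0.174], [[0.371, -0.17, 0], -0.174], [[0.371, -0.17, 0], -0.174], [[0.371, -0.17, 0], -0.174], [[0.371, -0.17, 0], -0.174], [[0.371, -0.17, 0], -0.174], [[0.371, -0.17, 0], -0.174]])

```text
t: 28.0
ee_pos: [0.5156, 0.0818, 0.1708]
orientation: [-180.0, 0.0, 95.0]
wrist_force: [-0.4, 0.2, -1.1]
width: 0.38
gripper_force: 40.2
```

```bash
python3 -c "
from h import *
s=ctrl.observe();print(s['t'],s['ee_pos'],s['width'],s['gripper_force'],s['orientation'])
print(go((.517,.082,.055),95.1))"
```

```text
28.0 [0.51562384 0.08175654 0.17078846] 0.38034686667552486 40.220664739608765 [-1.79965476e+02  7.23655728e-03  9.49802615e+01]
(array([1.000e-04, 1.500e-03, 1.158e-01]), np.float64(-0.001))
```

send_rows(motion=[[[0, 0.001, 0.04], 0], [[0, 0.001, 0.08], 0], [[0, 0.001, 0.1], 0], [[0, 0.001, 0.112], 0], [[0, 0.001, 0.116], 0], [[0, 0.001, 0.116], 0], [[0, 0.001, 0.116], 0]])

```text
t: 28.58
ee_pos: [0.5171, 0.0821, 0.0558]
orientation: [180.0, 0.0, 95.0]
wrist_force: [-0.4, -0.9, -1.6]
width: 0.382
gripper_force: 40.3
```

send_rows(motion=[[[0, 0, 0], 0], [[0, 0, 0], 0], [[0, 0, 0], 0], [[0, 0, 0], 0], [[0, 0, 0], 0], [[0, 0, -0.03], 0], [[0, 0, -0.07], 0], [[0, 0, -0.11], 0], [[0, 0, -0.15], 0], [[0, 0, -0.17], 0], [[0, 0, -0.17], 0]], grip=0.4)

```text
t: 29.5
ee_pos: [0.5183, 0.0828, 0.23]
orientation: [179.6, 0.0, 95.1]
wrist_force: [0.0, 0.3, -0.2]
width: 0.604
gripper_force: 0.0
```

Run:
```python
from h import *
s=ctrl.observe(); print(s['ee_pos'],s['width'],s['t'])
c,im=shot('wrist','w11');c,i2=shot('scene','s2')
a=cv2.resize(im[:250,130:400],(540,500));b=cv2.resize(i2[90:260,120:290],None,fx=1.5,fy=1.5)
cv2.imwrite('pics/m1.png',np.hstack([a,cv2.copyMakeBorder(b,0,500-b.shape[0],0,0,0)]))
```

```text
[0.51831343 0.0828346  0.22998929] 0.6043691627082268 29.5
```

View pics/m1.png

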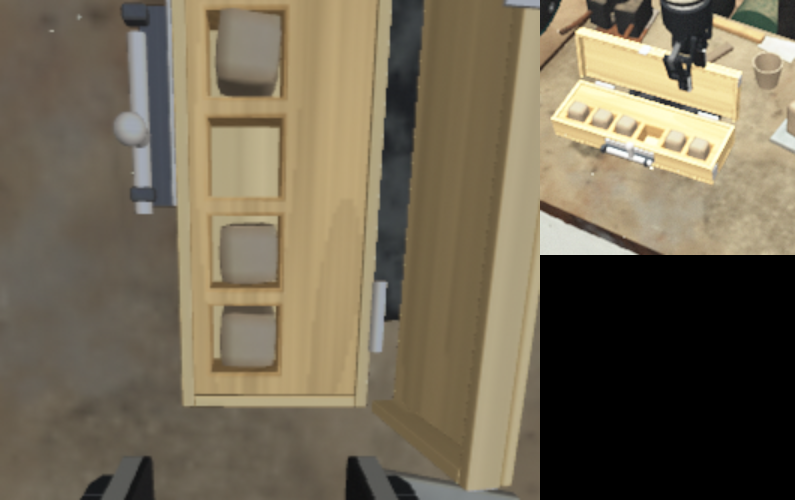

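All five posts sit in pockets, with the fourth pocket empty; in the left panel the tops are at (249,52), (249,253) and (247,337), and in the scene panel five brown tops in the row. Next I'll go over and behind the lid, with the fingers shut and turned so they present their 22 mm side to it.

```bash
python3 -c "
from h import *
a=np.radians(5.1);h=np.array([.5785,.2128]);u=np.array([np.cos(a),np.sin(a)])
T=h+.082*u;print(T)
print(go((*T,.25),184.9))"
```

```text
[0.66017537 0.22008933]
(array([ 0.1242,  0.1549, -0.024 ]), np.float64(-0.7841))
```

send_rows(motion=[[[0, 0, -0.03], 0], [[0, 0, -0.03], -0.06], [[0.124, 0.155, -0.024], -0.784], [[0.124, 0.155, -0.024], -0.784], [[0.124, 0.155, -0.024], -0.784], [[0.124, 0.155, -0.024], -0.784], [[0.124, 0.155, -0.024], -0.784], [[0.124, 0.155, -0.024], -0.784], [[0.124, 0.155, -0.024], -0.784], [[0.124, 0.155, -0.024], -0.784], [[0.124, 0.155, -0.024], -0.784], [[0.124, 0.155, -0.024], -0.784], [[0.124, 0.155, -0.024], -0.784], [[0.124, 0.155, -0.024], -0.784], [[0.124, 0.155, -0.024], -0.784], [[0.124, 0.155, -0.024], -0.784], [[0.124, 0.155, -0.024], -0.784], [[0.124, 0.155, -0.024], -0.784]], grip=1)

```text
t: 31.1
ee_pos: [0.66, 0.2199, 0.2489]
orientation: [-180.0, -0.0, -175.2]
wrist_force: [-0.1, 0.4, 0.7]
width: 0.003
gripper_force: 0.0
```

Run:
```python
from h import *
s=ctrl.observe(); print(s['ee_pos'],s['width'],s['t'],s['orientation'],s['qpos'])
c,im=shot('wrist','w12')
a=np.radians(5.1);h=np.array([.5785,.2128]);u=np.array([np.cos(a),np.sin(a)])
print(proj(c,(*(h+.041*u),.156)),proj(c,(*(h+.019*u),.156)),proj(c,(*h,.048)))
print(go((*(h+.082*u),.13),184.9))
```

```text
[0.65998315 0.21985631 0.24887205] 0.0028454237603742776 31.1 [-1.79995232e+02 -3.54689686e-02 -1.75232929e+02] [ 1.17210901e+01  3.32737628e+01  2.97534462e+01  8.65154688e+01
 -4.38447024e-04  6.95401814e+00]
[254.62774574 145.98141841] [254.5032712  118.28423149] [254.44014829  97.71392483]
(array([-0.0002,  0.0002,  0.119 ]), np.float64(-0.0009))
```

View pics/w12.png

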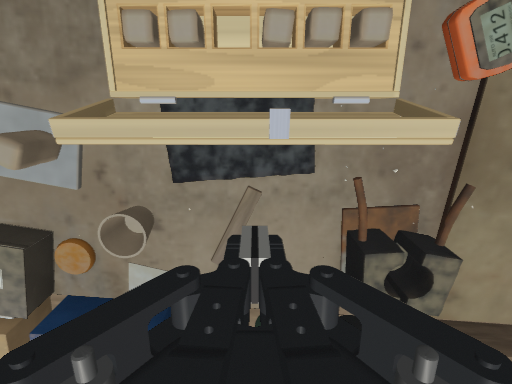

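The wrist view shows the lid's top edge at row 143 as predicted, with clear space behind it for the fingers at (255,250).

send_rows(motion=[[[0, 0, 0.04], 0], [[0, 0, 0.08], 0], [[0, 0, 0.11], 0], [[0, 0, 0.119], 0], [[0, 0, 0.119], 0], [[0.02, 0, 0.119], 0], [[0.03, 0, 0.119], 0], [[0.037, 0, 0.119], 0], [[0.044, 0, 0.119], 0], [[0.051, 0, 0.119], 0], [[0.058, 0, 0.119], 0], [[0.062, 0, 0.119], 0], [[0.062, 0, 0.119], 0]])

```text
t: 32.23
ee_pos: [0.5975, 0.2146, 0.1305]
orientation: [-180.0, -0.0, -175.1]
wrist_force: [-0.4, -0.5, -0.5]
width: 0.0
gripper_force: 0.0
```

Run:
```python
from h import *
s=ctrl.observe(); print(s['ee_pos'],s['t'],s['wrist_force'])
c,im=shot('wrist','w13')
cv2.imwrite('pics/m2.png',im)
```

```text
[0.59749616 0.21457972 0.13051   ] 32.2333 [-0.35477531 -0.52862466 -0.48588084]
```

View pics/m2.png

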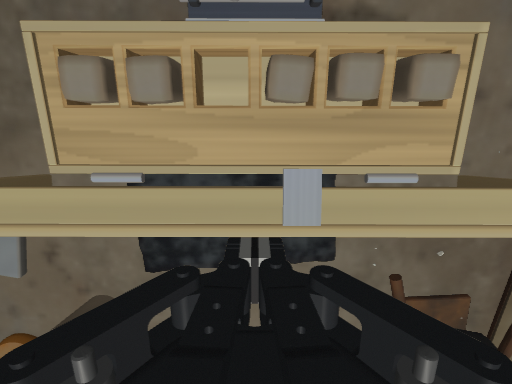

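The lid is still up, with its outer top edge at row 237 and the fingers just behind it. I'll push on in short steps, then retreat.

send_rows(motion=[[[0.006, 0, 0], 0], [[0.012, 0, 0], 0], [[0.018, 0, 0], 0], [[0.022, 0, 0], 0], [[0.01, 0, -0.02], 0], [[-0.03, 0, -0.04], 0], [[-0.03, 0, -0.08], 0], [[-0.03, 0, -0.08], 0]])

```text
t: 32.95
ee_pos: [0.6309, 0.2174, 0.2161]
orientation: [180.0, 0.4, -175.1]
wrist_force: [0.4, 1.0, 1.4]
width: -0.001
gripper_force: 0.0
```

Run:
```python
from h import *
s=ctrl.observe(); print(s['ee_pos'],s['t'],s['wrist_force'])
c,im=shot('wrist','w14');c,i2=shot('scene','s3')
cv2.imwrite('pics/m3.png',np.hstack([im[:, :400],cv2.resize(i2[90:260,100:285],(400,384))]))
```

```text
[0.63088293 0.2174478  0.21608114] 32.95 [0.37380582 1.00480971 1.40206282]
```

View pics/m3.png

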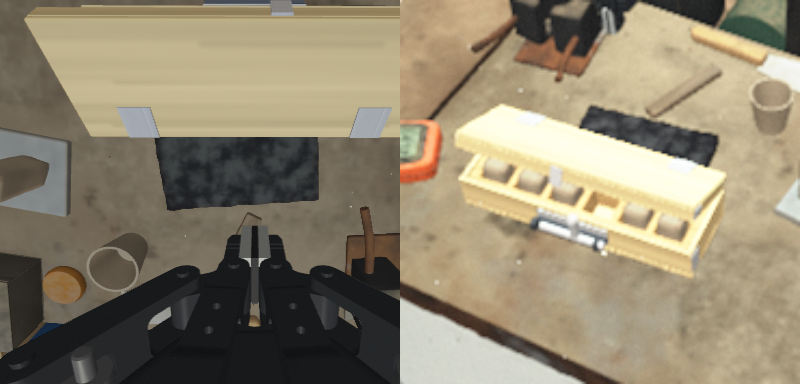

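The lid is falling on its own, with all posts inside. I'll wait clear of it, then go round over the top to the front.

send_rows(motion=[[[0, 0, -0.03], 0], [[0, 0, -0.06], 0], [[0, 0, -0.06], 0], [[0, 0, -0.06], 0], [[0, 0, -0.06], 0], [[0, 0, -0.06], 0], [[0, 0, -0.06], 0], [[0, 0, -0.06], 0], [[0, 0, -0.06], 0], [[0, 0, -0.06], 0], [[0, 0, -0.06], 0], [[0, 0, -0.06], 0]])

```text
t: 34.05
ee_pos: [0.6282, 0.2172, 0.2702]
orientation: [-180.0, -0.0, -175.1]
wrist_force: [-0.2, -0.8, -0.6]
width: -0.002
gripper_force: 0.0
```

Run:
```python
from h import *
s=ctrl.observe(); print(s['ee_pos'],s['t'],s['orientation'])
print(go((.45,.12,.18),184.9))
```

```text
[0.62818633 0.21716733 0.27024726] 34.05 [-1.79999108e+02 -2.05549349e-03 -1.75116138e+02]
(array([ 0.1858, -0.0816,  0.0903]), np.float64(-0.0001))
```

send_rows(motion=[[[0.186, -0.082, 0], 0], [[0.186, -0.082, 0], 0], [[0.186, -0.082, 0], 0], [[0.186, -0.082, 0], 0], [[0.186, -0.082, 0], 0], [[0.186, -0.082, 0.03], 0], [[0.186, -0.082, 0.06], 0], [[0.186, -0.082, 0.09], 0], [[0.186, -0.082, 0.09], 0], [[0.186, -0.082, 0.09], 0], [[0.186, -0.082, 0.09], 0]])

```text
t: 34.97
ee_pos: [0.4506, 0.1197, 0.1818]
orientation: [-180.0, 0.1, -175.1]
wrist_force: [0.8, -0.5, 0.7]
width: 0.001
gripper_force: 0.0
```

Run:
```python
from h import *
s=ctrl.observe(); print(s['ee_pos'],s['t'],s['orientation'])
c,im=shot('wrist','w15')
print(proj(c,(.4513,.188,.068)),proj(c,(*s['ee_pos'][:2],.06)))
```

```text
[0.4506154  0.11972007 0.18180817] 34.9667 [-1.79998404e+02  7.95979467e-02 -1.75112537e+02]
[327.38894738 193.7657089 ] [254.56866362 184.72631777]
```

View pics/w15.png

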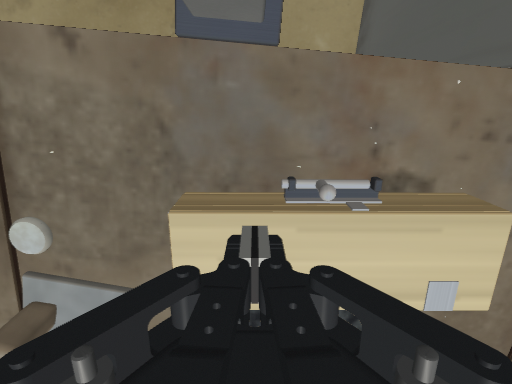

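The lid is shut and the knob is at (328,192), as predicted. I'll descend beside it on the -y side, then push toward +y.

Run:
```python
from h import *
a=np.radians(5.1);u=np.array([np.cos(a),np.sin(a)]);v=np.array([-u[1],u[0]])
k=np.array([.4508,.188])-.004*u
print(go((*(k-.045*v),.053),184.9),go((*(k+.005*v),.053),184.9))
```

```text
(array([-0.0016,  0.023 ,  0.129 ]), np.float64(-0.0001)) (array([-0.0014,  0.073 ,  0.129 ]), np.float64(-0.0001))
```

send_rows(motion=[[[-0.001, 0.02, 0.03], 0], [[-0.001, 0.023, 0.07], 0], [[-0.001, 0.023, 0.1], 0], [[-0.001, 0.023, 0.12], 0], [[-0.001, 0.023, 0.128], 0], [[-0.001, 0.03, 0.128], 0], [[-0.001, 0.037, 0.128], 0], [[-0.001, 0.044, 0.128], 0], [[-0.001, 0.051, 0.128], 0], [[-0.001, 0.058, 0.128], 0], [[-0.001, 0.064, 0.128], 0], [[-0.001, 0.069, 0.128], 0], [[-0.001, 0.073, 0.128], 0], [[-0.001, 0.073, 0.128], 0]])

```text
t: 36.18
ee_pos: [0.4445, 0.1932, 0.0523]
orientation: [180.0, -0.0, -175.1]
wrist_force: [-0.1, -0.4, -0.4]
width: 0.0
gripper_force: 0.0
```

Run:
```python
from h import *
s=ctrl.observe(); print(s['ee_pos'],s['t'],s['wrist_force'])
c,im=shot('wrist','w16')
a=np.radians(5.1);u=np.array([np.cos(a),np.sin(a)]);v=np.array([-u[1],u[0]])
for d in(0,.01,.02,.03): print(d,proj(c,(*(np.array([.4508,.188])+d*v),.068)))
cv2.imwrite('pics/m4.png',cv2.resize(im[120:300,160:420],None,fx=3,fy=3))
```

```text
[0.44450871 0.19317381 0.05231721] 36.1833 [-0.10205596 -0.38006014 -0.42740582]
0 [243.19983442 267.82997938]
0.01 [263.25000127 267.79636351]
0.02 [283.30276438 267.76274329]
0.03 [303.35812426 267.72911872]
```

View pics/m4.png

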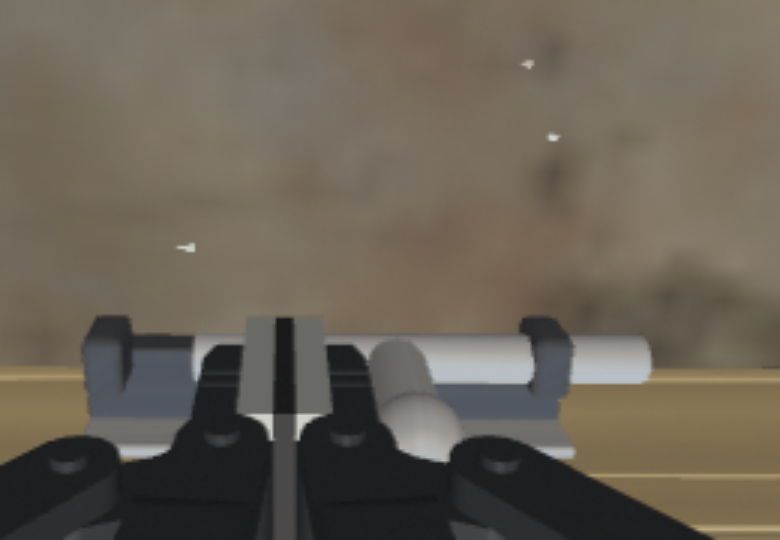

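The knob now appears at about (300,262), roughly 28 mm along. I'll press on gently to the stop.

send_rows(motion=[[[0, 0.001, 0], 0], [[0, 0.002, 0], 0], [[0, 0.003, 0], 0], [[0, 0.003, 0], 0]])

```text
t: 36.57
ee_pos: [0.4443, 0.1953, 0.0522]
orientation: [-180.0, -0.0, -175.1]
wrist_force: [-0.0, -2.0, -0.2]
width: 0.002
gripper_force: 0.9
```

send_rows(motion=[[[0, 0.001, 0], 0], [[0, 0.002, 0], 0], [[0, 0.002, 0], 0]])

```text
t: 36.82
ee_pos: [0.4441, 0.1961, 0.0522]
orientation: [-179.8, -0.0, -175.2]
wrist_force: [0.9, -13.0, 1.7]
width: -0.001
gripper_force: 6.6
```

The 13 N reading shows it is at the stop. Back off, rise and check.

send_rows(motion=[[[0, -0.01, 0], 0], [[0, -0.025, 0], 0], [[0, -0.025, -0.03], 0], [[0, -0.025, -0.07], 0], [[0, -0.025, -0.11], 0], [[0, -0.025, -0.15], 0], [[0.03, -0.06, -0.18], 0], [[0.03, -0.06, -0.18], 0], [[0.03, -0.06, -0.18], 0], [[0.03, -0.06, -0.18], 0]])

```text
t: 37.65
ee_pos: [0.4195, 0.1348, 0.2321]
orientation: [180.0, 0.0, -175.2]
wrist_force: [-0.1, 0.7, -0.0]
width: -0.0
gripper_force: 0.0
```

Run:
```python
from h import *
s=ctrl.observe(); print(s['ee_pos'],s['t'],s['wrist_force'])
c,im=shot('wrist','w17');_,i2=shot('scene','s4')
a=np.radians(5.1);u=np.array([np.cos(a),np.sin(a)]);v=np.array([-u[1],u[0]])
for d in(0,.03): print(d,proj(c,(*(np.array([.4508,.188])+d*v),.068)))
cv2.imwrite('pics/m5.png',np.hstack([im[:,112:],i2[:,100:400]])[:, :800])
```

```text
[0.41948065 0.13475128 0.23214675] 37.65 [-0.06529263  0.66182848 -0.02777236]
0 [299.08364066 205.56355697]
0.03 [325.63294054 205.4612012 ]
```

View pics/m5.png

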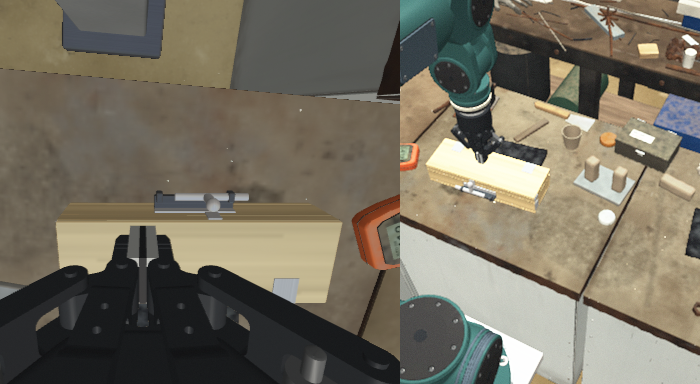

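The knob is at (325,204) in the full picture, which matches 30 mm home. The lid is shut, both tall posts stand on the tile, and no short posts are left on the worktop. Handing in.

```bash
python3 -c "
from workcell import ctrl
print(ctrl.close_job())"
```

```text
the job is handed in; nothing more can be done
None
```

I handed the job in at about 38 s, but the hand-in gave no verdict: all short posts are in pockets, the tall post stands on the tile beside the other one, the lid fell shut by itself, and the bolt is fully home.

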